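# Switch on a wax heater and set its dial

## Robot

A 6-joint arm with a two-finger parallel gripper is mounted at the origin on the work surface. World frame = base frame: x ahead of the robot, y to its left, z up, the work surface at z = 0. Lengths are in m, angles in rad, forces in N, time in s.
With the tool pointing down it reaches from about 0.375 to 0.9 m from the base axis. Payload 3.1 kg.
Tool frame: the origin (TCP) lies at the very end of the fingers, on their centre line; the grasp point (between the pads) lies 19 mm behind it; z points along the fingers, y is the direction in which the jaws open and shut (so a half turn about z gives the same grasp; the last joint's range is limited). The gripper opens to 85 mm and grips with 20 to 120 N. Pads are 22 mm wide; open, the fingers measure 114 mm over their backs; the gripper's body (76 mm by 85 mm) begins 54 mm behind the grasp point. The pads swing forward as they close: fully open they stand 13 mm farther back than shut.
Start: joints at [1.075, 0.527, 1.433, -0, 1.181, -0.178], TCP at [0.195, 0.594, 0.231] pointing down, gripper open.
Joint ranges: [-3.08, 3.08], [-0.75, 2.2], [0.22, 2.44], [-1.43, 4.57], [0, 2.65], [-2.85, 2.85]. Speed limits (rad/s): [2.79, 2.79, 3.14, 3.14, 3.14, 3.14].

## Interface

Orientations are given as a unit quaternion [x, y, z, w].
In Python, from station import manip gives the robot as it stands.
- The arm moves only by the tool send_rows, never from a script. Its argument "motion" is a list of rows, each an object with "gripper": the finger opening in mm, from 0 to 85.4; "travel": the shift along the tool's x, y, z in mm, a list of three; "rotation": the turn, a rotation vector about the tool's x, y, z in degrees, a list of three. In form: [{"gripper": gripper, "travel": [x, y, z], "rotation": [ax, ay, az]}, ...]. A call has 1 to 12 rows; each row shifts and turns the commanded pose from where the row before left it, along the tool's axes as they then stand; what a row does not reach is not made up. A row lasts 1/12 s, in which the tool goes at most 41.7 mm and 7.16 degrees, less where a joint would pass 70% of its speed; a pose out of reach is approached as far as the arm can. A call is refused whole if a number of a shift passes 41.7 or a number of a turn 7.16, either way. A call with a gripper value outside its range is refused whole. The fingers move at their own pace and stop on an object; "newtons" is the grip in N (left out, the last holds). Time passes only in rows, so rows that do not move let the fingers close. It gives the time, the measured TCP pose, the force and the opening at its end, in the units of the state.
- manip.sense(): the state, without advancing time (a new reading comes with each control period).
- manip.snapshot(name): name is "scene" or "side" or "wrist"; returns the picture (480x640x3 uint8, red, green, blue); there is no depth.
- manip.calibration(name): a dict with "fx", "fy", "cx", "cy" (pixels), "cam_to_world" (4x4, takes a point from camera to world coordinates). Camera axes: x right, y down, z forward; pixel columns grow to the right and rows downward; lengths in m; the calibration is good to about 2 mm. A picture is of the moment at which its call begins: read the wrist's pose just before it. calibration takes no time and is no camera call; for the wrist camera it gives the pose at the moment of the call.
- manip.sign_off(): hands the job in, once; it reports no verdict.
The state is a dict: "t": time; "q": joint angles; "qd": joint speeds; "tau": joint torques, N m; "tcp_pos": TCP position; "tool_rot": TCP orientation; "force": force on the tool from outside, world axes, zero at the start; "ft_torque": the same for the moment, N m; "finger_gap": opening from 0.0 (shut) to 1.0 (fully open).
Only numpy, scipy, OpenCV 4.12 (cv2) and the standard library are available. Lean on these libraries where they do the work, as an engineer would, in place of code of your own. Each camera call takes 0.05 s, during which the arm holds its last target. There are 200 camera calls.

## Task

Get the wax heater with the round lid warming up: press down the raised end of its rocker switch until it is fully over, and push its pointer dial round with a fingertip until the index on the pointed nose lines up with 6 on the scale (eleven lines, 0 to 10 clockwise; 6 is the first short line past the long middle one). Only push the dial, never grip its bar between the fingers. Leave the other heater's dial and switch, both lids, the plaster cast and the wax knife as they are.

Things in the scene. Friction and masses are not known exactly. Their poses are not given: they have to be found in the camera images.
- roundpot: Wax heater WITH THE ROUND LID, the one to set: fixed white box 240 (x) by 170 (y) mm. Origin: centre of its underside; x from its front (robot side) to its back, y to the operator's left, z up. The front of its top is a panel rising 10 degrees, from 45 mm high at x=-120 to 67 mm at x=+5; then a level deck with the lid, centred at x=+64; lid knob top 99 mm up. Pilot lamp 5 mm high behind the switch.
- boxpot: The other wax heater: same box, panel, dial and switch, but a RECTANGULAR lid (90 by 140 mm). Not to be touched. Origin and axes as for the first. The two heaters may change places from one start to another.
- roundpot_dial_axis (a point): Round-lid heater: where the dial's axis meets the panel. Axes of the panel: z along the dial's axis, x up the panel to the lid, y to the operator's left. 11 printed radial lines around it, 38 to 45 mm from the axis (long ones 0, 5, 10: to 50 mm), 0.4712 rad apart, clockwise. Line i is in direction x=cos a, y=-sin a, a=-2.3562+0.4712 i: 0 lower left, 5 straight up the panel, 10 lower right.
- roundpot_index (a point): Index of that dial: end of its pointed nose, 34 mm from the axis, 4.5 mm above the panel; turns with the dial. The dial is a thin grey disc (radius 36 mm, top 4 mm above the panel) with a raised black bar 14 mm wide across the axis: nose with a white line on top to 34 mm, tail to 21 mm on the other side. Bar's flanks stand up to 25 mm above the panel, its top 27.5 mm.
- roundpot_line6 (a point): Middle of scale line 6 of that dial, on the panel, 42 mm from the dial's axis: the first short line clockwise past the long line 5.
- roundpot_dial (a joint): Angle of that dial, rad: 0 with the nose at line 0, grows clockwise seen from above, 0.4712 per line (line 6 = 2.827), stops at 0 and 4.712. The nose lies in panel direction x=cos b, y=-sin b, b=-2.3562+angle. Starts between 0 and 1.4. It stays where it is left; turning it takes 2 to 3 N on the nose 27 mm from the axis.
- roundpot_switch_end (a point): Where to press the round-lid heater's rocker switch: middle of its top face near the raised end (the end toward the lid). Moves with the rocker, 4.5 mm down by the end. Black rocker, face 34 mm along the panel's x by 22 mm along y, on the right of the dial (85 mm from its axis); pivot 13 mm nearer the front.
- roundpot_switch (a joint): Angle of that rocker, rad: 0 = off (end toward the lid raised, 10 mm above the panel), 0.36 = on (that end fully down, 5 mm above the panel, the face then level). It stays where it is left; takes about 3 N at the raised end.
- boxpot_index (a point): Nose end of the other (rectangular-lid) heater's dial, to be left alone.
- boxpot_dial (a joint): Angle of the other heater's dial, rad, as above; starts anywhere; to be left as it is.
- boxpot_switch (a joint): Angle of the other heater's rocker, rad; 0 = off, to be left off.
- roundpot_lid: Loose aluminium round lid, diameter 100 mm, with a black knob 26 mm across reaching 28 mm above its underside (origin: centre of the underside), lying on the round well. Not to be disturbed.
- boxpot_lid: Loose aluminium rectangular lid 90 by 140 mm with the same knob, lying on the other heater. Origin: centre of the underside. Not to be disturbed.
- cast: Loose plaster dental cast, about 75 by 62 mm, 28 mm high, standing on the bench beside the heaters. Origin: under its middle. Not to be disturbed.
- waxknife: Loose wax knife, 174 mm long along its x, 12 mm thick, lying on the bench beside the heaters. Origin: under its middle. Not to be disturbed.

How it is judged:
By the outcome, as a careful person would: the job done as asked, in the order asked, and still so for the second after the job is handed in, with the robot touching nothing.
It also fails if it takes over 51 s, if anything falls off the work surface, if the arm or the gripper's body presses on something with over 40 N, if the wrist force passes 120 N, or if a joint passes its speed limit or range.

## Working session

There is one attempt and no reset: what is moved stays moved. The work goes in short steps, Python scripts to look and compute and a tool call to move; the robot and the scene stay as the last step left them, time stands still between calls to the robot, and variables do not carry over. Pictures are saved under pics/ and viewed, about 8 in all and at most 12, crops included, and the job is handed in when it is done.

Besides the shell and the picture viewer there is one more tool, called after "Request:" as name(argument=value, ...), one argument or row to a line, values as JSON. send_rows: Moves the arm, as the interface text tells. Its arguments: {"type":"object","properties":{"motion":{"type":"array","items":{"type":"object","properties":{"gripper":{"type":"number"},"travel":{"type":"array","items":{"type":"number"}},"rotation":{"type":"array","items":{"type":"number"}}}}},"newtons":{"type":"number"}},"required":["motion"]}

```bash
mkdir -p pics; python3 - <<'E'
from station import manip
import cv2,numpy as np
np.set_printoptions(precision=4,suppress=True)
s=manip.sense();print({k:np.round(s[k],4) for k in('t','tcp_pos','tool_rot','force','finger_gap')})
for n in('scene','side'):
    c=manip.calibration(n);print(n,c['fx'],c['fy'],c['cx'],c['cy'],np.array(c['cam_to_world']))
    cv2.imwrite(f'pics/{n}0.png',manip.snapshot(n)[:,:,::-1])
E
```

```text
{'t': np.float64(0.0), 'tcp_pos': array([0.1949, 0.5931, 0.2303]), 'tool_rot': array([ 0.1583,  0.9874, -0.001 , -0.0004]), 'force': array([ 0.3666, -0.526 , -0.0491]), 'finger_gap': np.float64(0.9988)}
scene 516.8401541996435 516.8401541996435 325.81313000393374 239.12279510109656 [[-0.3406  0.7866 -0.515   1.1336]
 [ 0.9401  0.2936 -0.1733  0.1904]
 [ 0.0148 -0.5432 -0.8395  0.9148]
 [ 0.      0.      0.      1.    ]]
side 529.7455056256341 529.7455056256341 326.40616722926586 246.63712367906916 [[ 0.7963 -0.3781  0.4721  0.098 ]
 [-0.6048 -0.5033  0.6171 -0.691 ]
 [ 0.0043 -0.777  -0.6295  0.7813]
 [ 0.      0.      0.      1.    ]]
```

View pics/scene0.png

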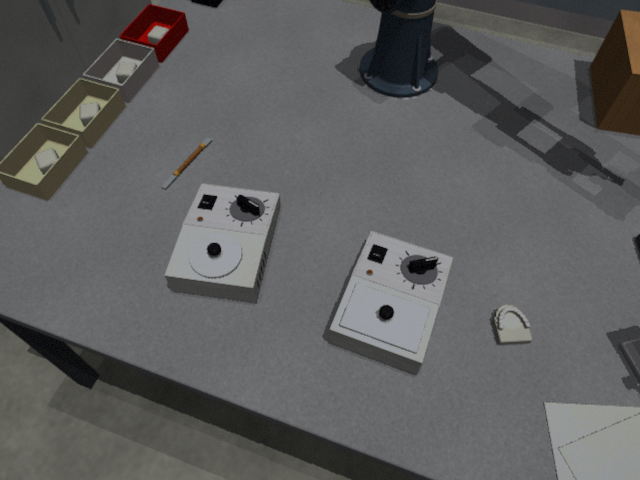

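View pics/side0.png

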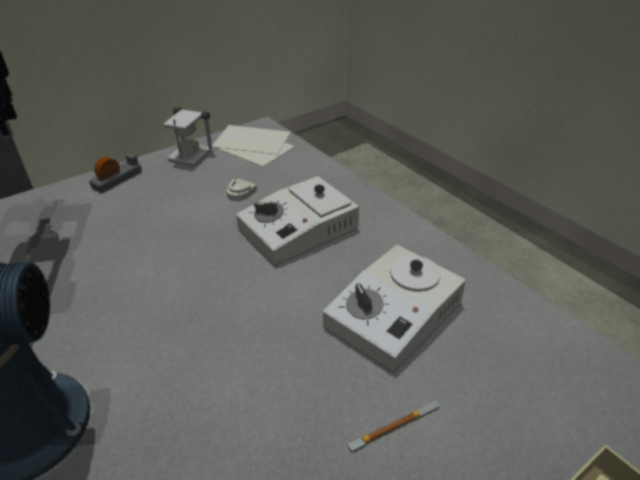

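The scene view shows the round-lid heater: knob (214,249), dial (247,209), switch (207,202). In the side view: knob (416,266), dial (365,303), switch (400,327). The rectangular-lid heater is on the robot's left. I'll triangulate these points for a first estimate.

```bash
cat > h.py <<'E'
from station import manip
import cv2,numpy as np
from scipy.spatial.transform import Rotation as R
np.set_printoptions(precision=4,suppress=True)
def ray(c,p):
    M=np.array(c['cam_to_world']);d=M[:3,:3]@[(p[0]-c['cx'])/c['fx'],(p[1]-c['cy'])/c['fy'],1]
    return M[:3,3],d/np.linalg.norm(d)
def onplane(c,p,pt,n):
    o,d=ray(c,p);return o+d*(np.dot(np.array(pt)-o,n)/np.dot(d,n))
def tri(rs):
    A=sum(np.eye(3)-np.outer(d,d) for o,d in rs);b=sum((np.eye(3)-np.outer(d,d))@o for o,d in rs)
    x=np.linalg.solve(A,b);return x,[np.linalg.norm(np.cross(x-o,d)) for o,d in rs]
def proj(c,X):
    M=np.array(c['cam_to_world']);v=M[:3,:3].T@(np.array(X)-M[:3,3]);return np.array([c['fx']*v[0]/v[2]+c['cx'],c['fy']*v[1]/v[2]+c['cy']])
E
python3 - <<'E'
from h import *
a=manip.calibration('scene');b=manip.calibration('side')
for n,p,q in(('knob',(214,249),(416,266)),('dial',(245,209),(365,304)),('sw',(207,202),(400,327)),('lamp',(200,219),(416,309.5)),('boxknob',(386,312),(319,190)),('boxdial',(420,269),(267,212)),('frontR corner',(205,185),(393,357)),('frontL',(279,193),(325,312))):
    print(n,*tri([ray(a,p),ray(b,q)]))
s=manip.sense();T=R.from_quat(s['tool_rot']).as_matrix();w=manip.calibration('wrist');M=np.array(w['cam_to_world'])
print(T,T.T@M[:3,:3],T.T@(M[:3,3]-s['tcp_pos']),w['fx'],w['cx'],w['cy'])
E
```

```text
knob [ 0.7216 -0.1686  0.0899] [np.float64(0.0002577228724925614), np.float64(0.00025772287249269723)]
dial [ 0.5953 -0.1658  0.0572] [np.float64(0.0013678672339032748), np.float64(0.001367867233903198)]
sw [ 0.6074 -0.2478  0.0569] [np.float64(0.0002207018790698709), np.float64(0.00022070187906998156)]
lamp [ 0.6557 -0.238   0.0648] [np.float64(0.0009772134671318714), np.float64(0.0009772134671318642)]
boxknob [0.7331 0.17   0.0889] [np.float64(0.0002841175896521321), np.float64(0.0002841175896521412)]
boxdial [0.6078 0.2057 0.0571] [np.float64(0.0007328603627759439), np.float64(0.0007328603627758327)]
frontR corner [ 0.559  -0.2817  0.041 ] [np.float64(0.0013439538022855216), np.float64(0.0013439538022856138)]
frontL [ 0.5266 -0.1237  0.0446] [np.float64(0.002306824694024472), np.float64(0.0023068246940243318)]
[[-0.9499  0.3125 -0.0009]
 [ 0.3125  0.9499 -0.0017]
 [ 0.0004 -0.0019 -1.    ]] [[-0.0008 -0.9657 -0.2596]
 [ 1.     -0.0009  0.    ]
 [-0.0003 -0.2596  0.9657]] [ 0.0658 -0.0006 -0.1429] 368.73066134633365 324.2616544857455 237.87305909551654
```

Request:
send_rows(
  motion=[
    {"gripper":0,"travel":[-29.5,-25.5,0],"rotation":[0,0,0]},
    {"gripper":0,"travel":[-29.5,-25.5,0],"rotation":[0,0,0]},
    {"gripper":0,"travel":[-29.5,-25.5,0],"rotation":[0,0,0]},
    {"gripper":0,"travel":[-29.5,-25.5,0],"rotation":[0,0,0]},
    {"gripper":0,"travel":[-29.5,-25.5,0],"rotation":[0,0,0]},
    {"gripper":0,"travel":[-29.5,-25.5,0],"rotation":[0,0,0]},
    {"gripper":0,"travel":[-29.5,-25.5,0],"rotation":[0,0,0]},
    {"gripper":0,"travel":[-29.5,-25.5,0],"rotation":[0,0,0]},
    {"gripper":0,"travel":[-29.5,-25.5,0],"rotation":[0,0,0]},
    {"gripper":0,"travel":[-29.5,-25.5,0],"rotation":[0,0,0]},
    {"gripper":0,"travel":[-29.5,-25.5,0],"rotation":[0,0,0]},
    {"gripper":0,"travel":[-29.5,-25.5,0],"rotation":[0,0,0]},
  ],
)

```text
t: 1.1
tcp_pos: [0.4362, 0.1906, 0.2311]
tool_rot: [0.158, 0.987, -0.0, -0.0]
force: [0.8, 0.8, 0.5]
finger_gap: 0.003
```

Request:
send_rows(
  motion=[
    {"gripper":0,"travel":[-29.5,-25.5,0],"rotation":[0,0,0]},
    {"gripper":0,"travel":[-29.5,-25.5,0],"rotation":[0,0,0]},
    {"gripper":0,"travel":[-29.5,-25.5,0],"rotation":[0,0,0]},
    {"gripper":0,"travel":[-29.5,-25.5,0],"rotation":[0,0,0]},
    {"gripper":0,"travel":[-29.5,-25.5,0],"rotation":[0,0,0]},
    {"gripper":0,"travel":[-29.5,-25.5,0],"rotation":[0,0,0]},
    {"gripper":0,"travel":[-29.5,-25.5,0],"rotation":[0,0,0]},
    {"gripper":0,"travel":[-29.5,-25.5,0],"rotation":[0,0,0]},
    {"gripper":0,"travel":[-29.5,-25.5,0],"rotation":[0,0,0]},
    {"gripper":0,"travel":[-29.5,-25.5,0],"rotation":[0,0,0]},
    {"gripper":0,"travel":[-29.5,-25.5,0],"rotation":[0,0,0]},
    {"gripper":0,"travel":[-29.5,-25.5,0],"rotation":[0,0,0]},
  ],
)

```text
t: 2.1
tcp_pos: [0.6769, -0.2105, 0.2306]
tool_rot: [0.158, 0.987, 0.0, -0.001]
force: [0.4, 0.3, 0.8]
finger_gap: 0.0
```

Request:
send_rows(
  motion=[
    {"gripper":0,"travel":[0,0,5],"rotation":[0,0,-6]},
    {"gripper":0,"travel":[0,0,5],"rotation":[0,0,-6]},
    {"gripper":0,"travel":[0,0,5],"rotation":[0,0,-6]},
    {"gripper":0,"travel":[0,0,5],"rotation":[0,0,-6]},
    {"gripper":0,"travel":[0,0,5],"rotation":[0,0,-6]},
    {"gripper":0,"travel":[0,0,0],"rotation":[0,0,0]},
    {"gripper":0,"travel":[0,0,0],"rotation":[0,0,0]},
  ],
)

```text
t: 2.68
tcp_pos: [0.6761, -0.2087, 0.2054]
tool_rot: [-0.101, 0.995, 0.001, -0.001]
force: [0.9, -0.4, 0.6]
finger_gap: 0.001
```

```bash
python3 - <<'E'
from h import *
s=manip.sense();print({k:np.round(s[k],4) for k in('t','q','tcp_pos','tool_rot','force','finger_gap')})
c=manip.calibration('wrist');print(c)
im=manip.snapshot('wrist')[:,:,::-1];cv2.imwrite('pics/w1.png',im)
import pickle;pickle.dump((s,c),open('w1.pkl','wb'))
E
```

```text
{'t': np.float64(2.6833), 'q': array([-0.4569,  0.669 ,  1.2271,  0.    ,  1.2474, -2.2308]), 'tcp_pos': array([ 0.6761, -0.2087,  0.2054]), 'tool_rot': array([-0.1014,  0.9948,  0.0005, -0.0008]), 'force': array([ 0.8942, -0.4125,  0.6108]), 'finger_gap': np.float64(0.0008)}
{'fx': 368.73066134633365, 'fy': 368.73066134633365, 'cx': 324.2616544857455, 'cy': 237.87305909551654, 'cam_to_world': array([[-0.2009,  0.9464,  0.2528,  0.6117],
       [ 0.9796,  0.1936,  0.0537, -0.2226],
       [ 0.0019,  0.2584, -0.966 ,  0.3484],
       [ 0.    ,  0.    ,  0.    ,  1.    ]])}
```

View pics/w1.png

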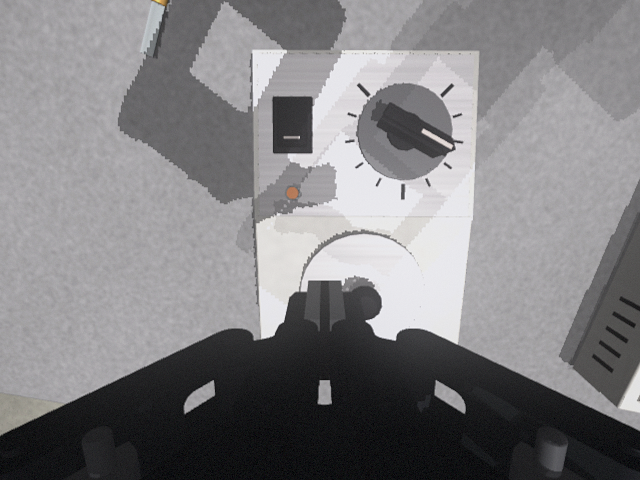

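The wrist view shows the scale lines (0 at (447,90), 5 at (403,191), 10 at (363,90)). The nose tip is at (455,149), near line 2. The rocker spans (273–313, 97–153), and the front corners are at (253,50) and (479,51). Next I'll fit the panel pose from the corners and scale lines.

```bash
cat > fit.py <<'E'
from h import *
import pickle
s,c=pickle.load(open('w1.pkl','rb'));im=cv2.imread('pics/w1.png')
A=onplane(c,(253.5,50.5),[0,0,.045],[0,0,1]);B=onplane(c,(479,51),[0,0,.045],[0,0,1])
y=(B-A);W=np.linalg.norm(y);y/=W;hx=np.array([y[1],-y[0],0]);mid=(A+B)/2
t=np.radians(10);px=hx*np.cos(t)+np.array([0,0,np.sin(t)]);n=np.cross(px,y)
O=mid+.12*hx;O[2]=0
print('width',W,'yaw',np.degrees(np.arctan2(hx[1],hx[0])),'origin',O)
g=cv2.cvtColor(im,cv2.COLOR_BGR2GRAY);m=(g<110).astype(np.uint8)
N,l,st,ce=cv2.connectedComponentsWithStats(m)
P=[]
for i in range(1,N):
    if 8<st[i,4]<120 and 340<ce[i][0]<470 and 75<ce[i][1]<205: P.append((ce[i],st[i,4]))
X=np.array([onplane(c,p,mid,n) for p,_ in P]);uv=np.c_[(X-mid)@px,(X-mid)@y]
# radial segments: mids at 41.5 (short) / 44 (long): least squares on labelled lines
from scipy.optimize import least_squares
c0=np.array([.06,.04]) if 0 else np.array([(onplane(c,(404,133),mid,n)-mid)@v for v in(px,y)])
lab=[]
for (p,a),q in zip(P,uv):
    d=q-c0;ang=np.arctan2(-d[1],d[0]);i=int(np.round((ang+2.3562)/.4712));lab.append(i)
def f(k):
    out=[]
    for i,q in zip(lab,uv):
        a=-2.3562+.4712*i+k[2];r=.044 if i in(0,5,10) else .0415
        out+=list(q-k[:2]-r*np.array([np.cos(a),-np.sin(a)]))
    return np.array(out)
sol=least_squares(f,[*c0,0],loss='soft_l1',f_scale=.001)
print(lab,'centre uv',sol.x,'res mm',np.round(f(sol.x)*1e3,1))
D=mid+px*sol.x[0]+y*sol.x[1]
print('dial axis',D,'px',px,'y',y,'n',n)
pickle.dump((D,px,y,n,mid,O),open('pose.pkl','wb'))
loc=lambda p,h:(lambda X:np.array([(X-D)@px,(X-D)@y]))(onplane(c,p,D+n*h,n))
for nm,p,h in(('white line inner',(424,131),.0275),('white outer',(453,147.5),.0275),('nose',(456,149),.026),('nose low',(456,149),.02)):
    q=loc(p,h);print(nm,q*1e3,'angle',np.arctan2(-q[1],q[0])+2.3562)
for p,h in(((273,97),.0),((312,97),.0),((273,153),.01),((312,153),.01),((292,137),.009)):print('sw',loc(p,h)*1e3)
print('lamp',loc((292,193),.005)*1e3)
E
python3 fit.py; python3 -c "
import cv2;im=cv2.imread('pics/w1.png')[40:210,245:485];cv2.imwrite('pics/w1c.png',cv2.resize(im,None,fx=3.3,fy=3.3,interpolation=cv2.INTER_CUBIC))"
```

```text
width 0.1691801169254351 yaw 11.49759632930666 origin [ 0.66   -0.1801  0.    ]
[10, 0, 10, 9, 9, 1, 8, 7, 3, 6, 4, 5] centre uv [0.0603 0.0295 0.0058] res mm [-0.6 -0.7 -1.   0.3  0.7 11.1  7.8  5.  -0.6 -0.9 -0.6  0.3 -0.3 -0.4
  0.  -0.5 -0.1  0.2  0.5 -0.5  0.1  0.1  0.7 -0.3]
dial axis [ 0.5947 -0.1633  0.0555] px [0.965  0.1963 0.1736] y [-0.1993  0.9799  0.    ] n [-0.1702 -0.0346  0.9848]
white line inner [4.0273 7.8586] angle 1.2589829251659663
white outer [15.202  28.2695] angle 1.2787956281766317
nose [15.9949 30.9159] angle 1.2628486605007194
nose low [15.0869 33.0368] angle 1.2137894300652727
sw [-26.4477 -99.8861]
sw [-26.5032 -70.3425]
sw [ 16.7019 -98.9887]
sw [ 16.6567 -70.1026]
sw [  4.8769 -84.928 ]
lamp [ 45.9418 -85.5277]
```

View pics/w1c.png

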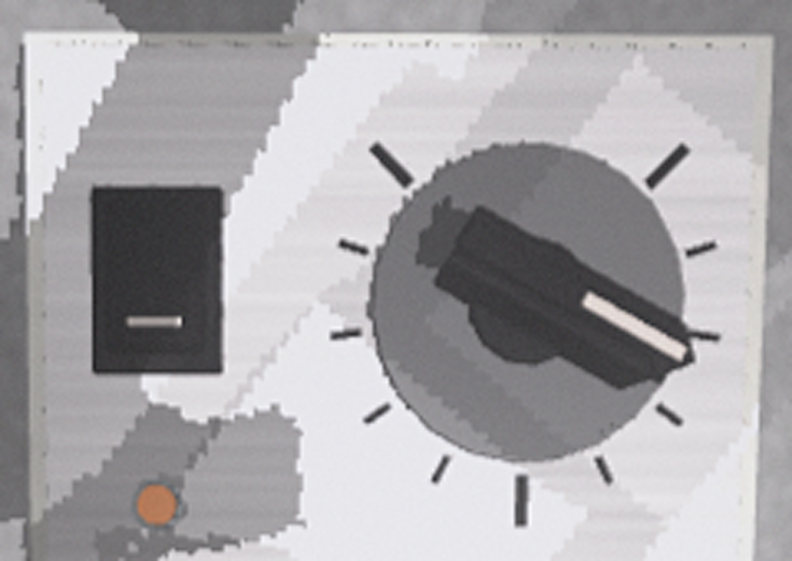

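```bash
cat > go.py <<'E'
from h import *
import pickle,sys
D,px,y,n,mid,O=pickle.load(open('pose.pkl','rb'))
def state():
    s=manip.sense();T=R.from_quat(s['tool_rot']).as_matrix();d=np.array(s['tcp_pos'])-D
    print('t',round(s['t'],2),'panel xyh mm',np.round(np.array([d@px,d@y,d@n])*1e3,2),'F panel',np.round([np.dot(s['force'],v) for v in(px,y,n)],1),'q',np.round(s['q'],2));return s,T
def goal(u,v,h,yaw=0):  # yaw clockwise deg from tool x=-px
    s,T=state();X=D+px*u*1e-3+y*v*1e-3+n*h*1e-3
    G=np.c_[-px,y,-n]@R.from_rotvec([0,0,np.radians(yaw)]).as_matrix()
    print('goal',u,v,h,yaw,'travel',np.round(T.T@(X-s['tcp_pos'])*1e3,1),'rot',np.round(np.degrees(R.from_matrix(T.T@G).as_rotvec()),2))
if __name__=='__main__': goal(*map(float,sys.argv[1:]))
E
python3 go.py 8 -85 25
```

```text
t 2.73 panel xyh mm [ 96.01 -60.89 135.9 ] F panel [ 0.5 -0.2 -0.6] q [-0.46  0.67  1.23 -0.    1.25 -2.23]
goal 8.0 -85.0 25.0 0 travel [ 67.4 -24.  124.5] rot [  0.04 -10.04   0.15]
```

Request:
send_rows(
  motion=[
    {"gripper":0,"travel":[13.5,-4.8,24.9],"rotation":[0,0,0]},
    {"gripper":0,"travel":[13.5,-4.8,24.9],"rotation":[0,0,0]},
    {"gripper":0,"travel":[13.5,-4.8,24.9],"rotation":[0,0,0]},
    {"gripper":0,"travel":[13.5,-4.8,24.9],"rotation":[0,0,0]},
    {"gripper":0,"travel":[13.5,-4.8,24.9],"rotation":[0,0,0]},
    {"gripper":0,"travel":[0,0,0],"rotation":[0,-5,0]},
    {"gripper":0,"travel":[0,0,0],"rotation":[0,-5,0]},
    {"gripper":0,"travel":[0,0,0],"rotation":[0,0,0]},
    {"gripper":0,"travel":[0,0,0],"rotation":[0,0,0]},
  ],
)

```text
t: 3.48
tcp_pos: [0.6148, -0.2467, 0.0822]
tool_rot: [-0.101, 0.991, 0.009, 0.086]
force: [0.1, 0.7, -0.7]
finger_gap: 0.001
```

```bash
python3 go.py 8 -85 11
```

```text
t 3.48 panel xyh mm [  7.63 -85.8   25.77] F panel [ 0.1  0.6 -0.7] q [-0.61  0.72  1.56  0.18  0.75 -2.51]
goal 8.0 -85.0 11.0 0 travel [-0.4  0.8 14.8] rot [ 0.05 -0.09  0.12]
```

Request:
send_rows(
  motion=[
    {"gripper":0,"travel":[0,0.8,7],"rotation":[0,0,0]},
    {"gripper":0,"travel":[0,0,7],"rotation":[0,0,0]},
    {"gripper":0,"travel":[0,0,1.5],"rotation":[0,0,0]},
    {"gripper":0,"travel":[0,0,1.5],"rotation":[0,0,0]},
    {"gripper":0,"travel":[0,0,1.5],"rotation":[0,0,0]},
    {"gripper":0,"travel":[0,0,0],"rotation":[0,0,0]},
  ],
)

```text
t: 3.98
tcp_pos: [0.6202, -0.2448, 0.0645]
tool_rot: [-0.103, 0.991, 0.008, 0.088]
force: [1.1, 0.2, 3.9]
finger_gap: -0.0
```

```bash
python3 go.py 8 -85 5
```

```text
t 3.98 panel xyh mm [ 10.12 -85.     7.34] F panel [ 1.8 -0.   3.7] q [-0.6   0.75  1.56  0.19  0.72 -2.52]
goal 8.0 -85.0 5.0 0 travel [2.1 0.  2.3] rot [-0.05  0.15  0.33]
```

Request:
send_rows(
  motion=[
    {"gripper":0,"travel":[0.5,0,1.2],"rotation":[0,0,0]},
    {"gripper":0,"travel":[0,0,1.2],"rotation":[0,0,0]},
    {"gripper":0,"travel":[0,0,0],"rotation":[0,0,0]},
  ],
)

```text
t: 4.23
tcp_pos: [0.6212, -0.2448, 0.0633]
tool_rot: [-0.102, 0.991, 0.008, 0.089]
force: [3.8, 3.5, 7.3]
finger_gap: 0.001
```

```bash
python3 go.py 8 -85 5
```

```text
t 4.23 panel xyh mm [ 10.89 -85.14   6.02] F panel [5.6 2.7 6.4] q [-0.6   0.75  1.56  0.2   0.71 -2.52]
goal 8.0 -85.0 5.0 0 travel [2.9 0.2 1. ] rot [-0.1   0.31  0.27]
```

Request:
send_rows(
  motion=[
    {"gripper":0,"travel":[0,0,1.2],"rotation":[0,0,0]},
    {"gripper":0,"travel":[0,0,1.2],"rotation":[0,0,0]},
    {"gripper":0,"travel":[0,0,0],"rotation":[0,0,0]},
  ],
)

```text
t: 4.48
tcp_pos: [0.6214, -0.2447, 0.063]
tool_rot: [-0.102, 0.991, 0.008, 0.09]
force: [-1.3, 3.8, 18.7]
finger_gap: -0.002
```

```bash
python3 go.py 8 -85 5
```

```text
t 4.48 panel xyh mm [ 11.03 -85.16   5.67] F panel [ 2.8  4.  18.5] q [-0.6   0.75  1.56  0.2   0.71 -2.52]
goal 8.0 -85.0 5.0 0 travel [3.  0.2 0.6] rot [-0.11  0.31  0.31]
```

Request:
send_rows(
  motion=[
    {"gripper":0,"travel":[0,0,0.8],"rotation":[0,0,0]},
    {"gripper":0,"travel":[0,0,0],"rotation":[0,0,0]},
    {"gripper":0,"travel":[0,0,-10],"rotation":[0,0,0]},
    {"gripper":0,"travel":[0,0,-20],"rotation":[0,0,0]},
    {"gripper":0,"travel":[0,0,-20],"rotation":[0,0,0]},
    {"gripper":0,"travel":[0,0,-20],"rotation":[0,0,7]},
    {"gripper":0,"travel":[0,0,-20],"rotation":[0,0,7]},
    {"gripper":0,"travel":[0,0,0],"rotation":[0,0,7]},
    {"gripper":0,"travel":[0,0,0],"rotation":[0,0,7]},
    {"gripper":0,"travel":[0,0,0],"rotation":[0,0,7]},
    {"gripper":0,"travel":[0,0,0],"rotation":[0,0,7]},
    {"gripper":0,"travel":[0,0,0],"rotation":[0,0,7]},
  ],
)

```text
t: 5.48
tcp_pos: [0.6024, -0.2474, 0.1458]
tool_rot: [0.321, 0.943, 0.044, 0.074]
force: [0.4, 0.3, 0.7]
finger_gap: -0.001
```

Request:
send_rows(
  motion=[
    {"gripper":0,"travel":[0,0,0],"rotation":[0,0,7]},
    {"gripper":0,"travel":[0,0,0],"rotation":[0,0,7]},
    {"gripper":0,"travel":[0,0,0],"rotation":[0,0,7]},
    {"gripper":0,"travel":[0,0,0],"rotation":[0,0,7]},
    {"gripper":0,"travel":[0,0,0],"rotation":[0,0,7]},
    {"gripper":0,"travel":[0,0,0],"rotation":[0,0,7]},
    {"gripper":0,"travel":[0,0,0],"rotation":[0,0,7]},
    {"gripper":0,"travel":[0,0,0],"rotation":[0,0,7]},
    {"gripper":0,"travel":[0,0,0],"rotation":[0,0,7]},
    {"gripper":0,"travel":[0,0,0],"rotation":[0,0,5.5]},
    {"gripper":0,"travel":[0,0,0],"rotation":[0,0,0]},
  ],
)

```text
t: 6.4
tcp_pos: [0.6026, -0.2474, 0.1458]
tool_rot: [0.795, 0.601, 0.078, 0.036]
force: [0.8, -0.7, -0.3]
finger_gap: 0.001
```

```bash
python3 - <<'E'
from go import *
import pickle
th=1.27;b=th-2.3562;d=np.array([np.cos(b),-np.sin(b)]);cw=np.array([-np.sin(b),-np.cos(b)])
for h in(35,9):
    u=27*d-26*cw;goal(*u,h,np.degrees(th)+45)
s=manip.sense();c=manip.calibration('wrist');im=manip.snapshot('wrist')[:,:,::-1];cv2.imwrite('pics/w2.png',im);pickle.dump((s,c),open('w2.pkl','wb'))
E
```

```text
t 6.4 panel xyh mm [  6.74 -84.01  90.51] F panel [ 0.6 -0.9 -0.4] q [-0.62  0.62  1.55  0.17  0.86 -0.45]
goal -10.428457442666954 36.003434216286706 35 117.76563998161456 travel [ 98.7 -70.1  55.8] rot [-0.19 -0.06  0.48]
t 6.4 panel xyh mm [  6.74 -84.01  90.51] F panel [ 0.6 -0.9 -0.4] q [-0.62  0.62  1.55  0.17  0.86 -0.45]
goal -10.428457442666954 36.003434216286706 9 117.76563998161456 travel [ 98.7 -70.   81.8] rot [-0.19 -0.06  0.48]
```

View pics/w2.png

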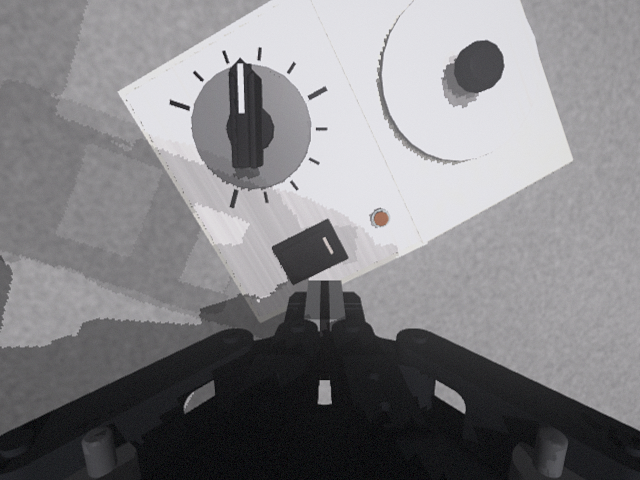

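Here the rocker is at (310,251), the dial centre is near (250,126) and its nose points up at (240,62). Next I move to the ccw side of the nose and descend.

Request:
send_rows(
  motion=[
    {"gripper":0,"travel":[24.7,-17.5,14],"rotation":[0,0,0.4]},
    {"gripper":0,"travel":[24.7,-17.5,14],"rotation":[0,0,0]},
    {"gripper":0,"travel":[24.7,-17.5,14],"rotation":[0,0,0]},
    {"gripper":0,"travel":[24.7,-17.5,14],"rotation":[0,0,0]},
    {"gripper":0,"travel":[0,0,0],"rotation":[0,0,0]},
    {"gripper":0,"travel":[0,0,12],"rotation":[0,0,0]},
    {"gripper":0,"travel":[0,0,12],"rotation":[0,0,0]},
    {"gripper":0,"travel":[0,0,0],"rotation":[0,0,0]},
  ],
)

```text
t: 7.12
tcp_pos: [0.5775, -0.1314, 0.063]
tool_rot: [0.796, 0.599, 0.078, 0.036]
force: [-0.4, -0.7, 0.3]
finger_gap: 0.003
```

```bash
python3 - <<'E'
from go import *
th=1.27;b=th-2.3562;d=np.array([np.cos(b),-np.sin(b)]);cw=np.array([-np.sin(b),-np.cos(b)])
goal(*(27*d-16*cw),10,np.degrees(th)+45)
E
```

```text
t 7.12 panel xyh mm [-9.05 34.67  9.2 ] F panel [-0.5 -0.6  0.3] q [-0.47  0.69  1.76  0.2   0.57 -0.35]
goal -1.5798267142037368 31.34492219727285 10 117.76563998161456 travel [ 0.5  8.2 -0.8] rot [-0.12 -0.04  0.17]
```

Request:
send_rows(
  motion=[
    {"gripper":0,"travel":[0.5,8.5,-0.5],"rotation":[0,0,0]},
    {"gripper":0,"travel":[1.25,2.42,0],"rotation":[0,0,5]},
    {"gripper":0,"travel":[1.25,2.42,0],"rotation":[0,0,5]},
    {"gripper":0,"travel":[1.25,2.42,0],"rotation":[0,0,5]},
    {"gripper":0,"travel":[1.25,2.42,0],"rotation":[0,0,5]},
    {"gripper":0,"travel":[1.25,2.42,0],"rotation":[0,0,5]},
    {"gripper":0,"travel":[1.25,2.42,0],"rotation":[0,0,5]},
    {"gripper":0,"travel":[0,0,0],"rotation":[0,0,0]},
  ],
)

```text
t: 7.78
tcp_pos: [0.601, -0.1328, 0.0692]
tool_rot: [0.924, 0.372, 0.085, 0.014]
force: [-1.6, 3.1, -2.3]
finger_gap: 0.003
```

```bash
cat > d.py <<'E'
from go import *
th=float(sys.argv[1]);sx=float(sys.argv[2]);b=th-2.3562;d=np.array([np.cos(b),-np.sin(b)]);cw=np.array([-np.sin(b),-np.cos(b)])
goal(*(27*d-sx*cw),9.5,np.degrees(th)+45)
s=manip.sense();T=R.from_quat(s['tool_rot']).as_matrix();q=T.T@(s['tcp_pos']-D)*1e3;print('rel axis, tool frame',q,'F tool',T.T@np.array(s['force']))
E
python3 d.py 1.7936 15
```

```text
t 7.78 panel xyh mm [14.41 28.58 11.37] F panel [-1.4  3.3 -2.1] q [-0.45  0.69  1.7   0.18  0.62  0.21]
goal 14.837712498033554 27.08952358063351 9.5 147.76571013466446 travel [-0.4  1.5  1.9] rot [-0.22  0.    0.04]
rel axis, tool frame [ 27.4414 -16.5111 -11.3063] F tool [ 0.6136 -3.5261  2.0919]
```

Request:
send_rows(
  motion=[
    {"gripper":0,"travel":[1.25,2.42,0.5],"rotation":[0,0,5]},
    {"gripper":0,"travel":[1.25,2.42,0.5],"rotation":[0,0,5]},
    {"gripper":0,"travel":[1.25,2.42,0.5],"rotation":[0,0,5]},
    {"gripper":0,"travel":[1.25,2.42,0.3],"rotation":[0,0,5]},
    {"gripper":0,"travel":[1.25,2.42,0.3],"rotation":[0,0,5]},
    {"gripper":0,"travel":[1.25,2.42,0.3],"rotation":[0,0,5]},
    {"gripper":0,"travel":[1.25,2.42,0.3],"rotation":[0,0,5]},
    {"gripper":0,"travel":[1.25,2.42,0.3],"rotation":[0,0,5]},
    {"gripper":0,"travel":[1.25,2.42,0.3],"rotation":[0,0,5]},
    {"gripper":0,"travel":[0,0,0],"rotation":[0,0,0]},
  ],
)

```text
t: 8.62
tcp_pos: [0.6217, -0.1489, 0.0701]
tool_rot: [0.996, -0.01, 0.086, -0.018]
force: [-0.6, 2.8, 2.4]
finger_gap: 0.005
```

```bash
python3 d.py 2.579 15; python3 - <<'E'
from h import *
import pickle
s=manip.sense();c=manip.calibration('wrist');im=manip.snapshot('wrist')[:,:,::-1];cv2.imwrite('pics/w3.png',im);pickle.dump((s,c),open('w3.pkl','wb'))
E
```

```text
t 8.62 panel xyh mm [31.38  8.69  9.31] F panel [0.4 2.9 2.3] q [-0.46  0.71  1.64  0.18  0.66  1.  ]
goal 29.64704885869471 8.663284248491948 9.5 192.76581536423933 travel [-1.7  0.4 -0.2] rot [-0.   -0.13  0.16]
rel axis, tool frame [ 28.7432 -15.3355  -9.2443] F tool [-0.2417 -2.8996 -2.3262]
```

View pics/w3.png

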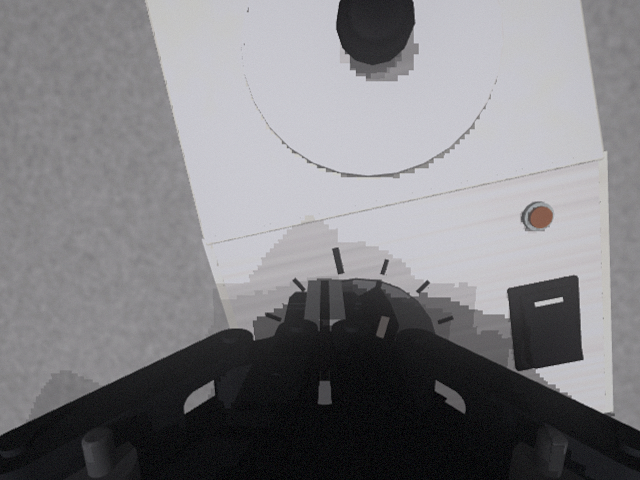

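The nose's white line at (383,327) is between lines 5 (337,260) and 6 (385,266), and the finger sits against its left flank. The rocker mark is at (548,301). I'll push about 12° more, then back off and measure.

Request:
send_rows(
  motion=[
    {"gripper":0,"travel":[0.9,1.93,-0.8],"rotation":[0,0,4]},
    {"gripper":0,"travel":[0.9,1.93,0],"rotation":[0,0,4]},
    {"gripper":0,"travel":[0.9,1.93,0],"rotation":[0,0,4]},
    {"gripper":0,"travel":[0,0,0],"rotation":[0,0,0]},
  ],
)

```text
t: 9.0
tcp_pos: [0.6239, -0.1547, 0.0705]
tool_rot: [0.99, -0.113, 0.084, -0.027]
force: [3.0, 2.4, 0.6]
finger_gap: -0.001
```

```bash
python3 d.py 2.7885 15
```

```text
t 9.0 panel xyh mm [32.4   2.54  9.59] F panel [3.5 1.8 0. ] q [-0.47  0.71  1.63  0.18  0.66  1.2 ]
goal 30.800527461266633 2.3081395338583643 9.5 204.76928117223005 travel [-1.4  0.9  0.1] rot [-0.02 -0.16  0.24]
rel axis, tool frame [ 28.4483 -15.762   -9.5078] F tool [ 2.4427 -3.0616 -0.0031]
```

Request:
send_rows(
  motion=[
    {"gripper":0,"travel":[0,-8,0],"rotation":[0,0,0]},
    {"gripper":0,"travel":[0,-8,0],"rotation":[0,0,0]},
    {"gripper":0,"travel":[0,0,-30],"rotation":[0,0,0]},
    {"gripper":0,"travel":[0,0,-30],"rotation":[0,0,0]},
    {"gripper":0,"travel":[-35,10,-20],"rotation":[0,0,0]},
    {"gripper":0,"travel":[-35,10,-20],"rotation":[0,0,0]},
    {"gripper":0,"travel":[-35,10,-20],"rotation":[0,0,0]},
    {"gripper":0,"travel":[0,0,0],"rotation":[0,0,0]},
    {"gripper":0,"travel":[0,0,0],"rotation":[0,0,0]},
  ],
)

```text
t: 9.75
tcp_pos: [0.4963, -0.1472, 0.1716]
tool_rot: [0.99, -0.113, 0.083, -0.027]
force: [0.6, -0.0, -0.8]
finger_gap: 0.002
```

```bash
python3 - <<'E'
from h import *
import pickle
s=manip.sense();c=manip.calibration('wrist');im=manip.snapshot('wrist')[:,:,::-1];cv2.imwrite('pics/w4.png',im);pickle.dump((s,c),open('w4.pkl','wb'));print(s['tcp_pos'])
D=pickle.load(open('pose.pkl','rb'))[0];p=proj(c,D);print(p)
E
```

```text
[ 0.4963 -0.1472  0.1716]
[326.8884 117.3279]
```

View pics/w4.png

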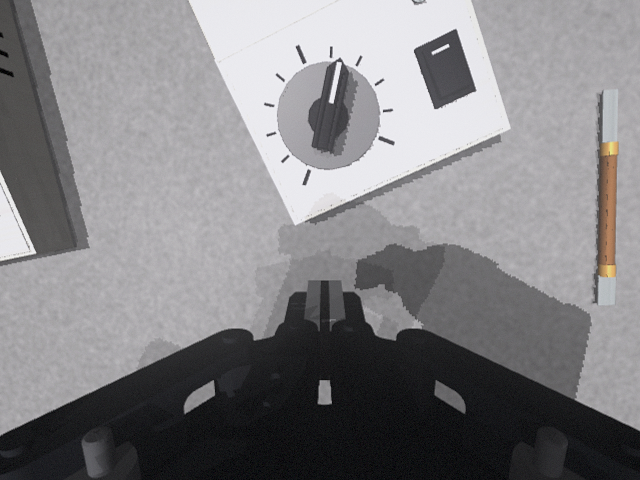

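The view is clear: dial at (329,116), nose tip at (340,60), line 6 at (331,51). The rocker is at (445,68). I'll measure the angle from the white line.

```bash
cat > ang.py <<'E'
from h import *
import pickle,sys
from scipy.optimize import least_squares
k=sys.argv[1];s,c=pickle.load(open(k+'.pkl','rb'));im=cv2.imread(f'pics/{k}.png')
D,px,y,n,mid,O=pickle.load(open('pose.pkl','rb'))
def uv(p,h):
    X=onplane(c,p,D+n*h,n)-D;return np.array([X@px,X@y])*1e3
g=cv2.cvtColor(im,cv2.COLOR_BGR2GRAY)
N,l,st,ce=cv2.connectedComponentsWithStats((g<130).astype(np.uint8),connectivity=8)
L=[]
for i in range(1,N):
    if 6<st[i,4]<150:
        q=uv(ce[i],0);r=np.hypot(*q)
        if 37<r<51: L.append((int(np.round((np.arctan2(-q[1],q[0])+2.3562)/.4712)),q))
f=lambda z:np.concatenate([q-z[:2]-(44 if i in(0,5,10) else 41.5)*np.array([np.cos(-2.3562+.4712*i+z[2]),-np.sin(-2.3562+.4712*i+z[2])]) for i,q in L])
z=least_squares(f,[0,0,0],loss='soft_l1',f_scale=.5).x
print('lines',[i for i,_ in L],'centre offset',z,'res',np.round(f(z),1))
N,l,st,ce=cv2.connectedComponentsWithStats((g>170).astype(np.uint8))
for i in range(1,N):
    if 15<st[i,4]<400 and np.hypot(*uv(ce[i],.0275))<33:
        ys,xs=np.where(l==i);Q=np.array([uv(p,.0275) for p in zip(xs,ys)])-z[:2];m=Q.mean(0);v=np.linalg.svd(Q-m,full_matrices=False)[2][0];v*=np.sign(v@m)
        print('white',len(Q),'mean r',np.hypot(*m),'by position',np.arctan2(-m[1],m[0])+2.3562-z[2],'by direction',np.arctan2(-v[1],v[0])+2.3562-z[2])
E
python3 ang.py w4; python3 ang.py w1
python3 -c "
import cv2;im=cv2.imread('pics/w4.png')[25:180,255:485];cv2.imwrite('pics/w4c.png',cv2.resize(im,None,fx=3.4,fy=3.4,interpolation=cv2.INTER_CUBIC))"
```

```text
lines [5, 6, 7, 4, 8, 3, 9, 2, 10, 1, 0] centre offset [-0.0629 -0.5008  0.0032] res [ 0.6 -0.1  0.4 -0.2  0.3 -0.6  0.4  0.3 -0.  -0.6  0.1  0.5 -0.4 -0.6
  0.   0.6 -0.6 -0.5 -0.3  0.6 -0.7  0.5]
white 200 mean r 19.72704401555257 by position 3.0009788392564154 by direction 2.9945561410008072
lines [10, 0, 9, 1, 8, 7, 3, 6, 4, 5] centre offset [-0.1978 -0.3069  0.0039] res [-0.6 -0.2 -0.6  0.6 -0.4 -0.3 -0.3  0.7  0.  -0.8  0.3 -0.7  0.1  0.6
  0.6 -0.3  0.4  0.4  0.3  0.1]
white 150 mean r 19.658429689274254 by position 1.2720747145928823 by direction 1.2822814825001947
```

View pics/w4c.png

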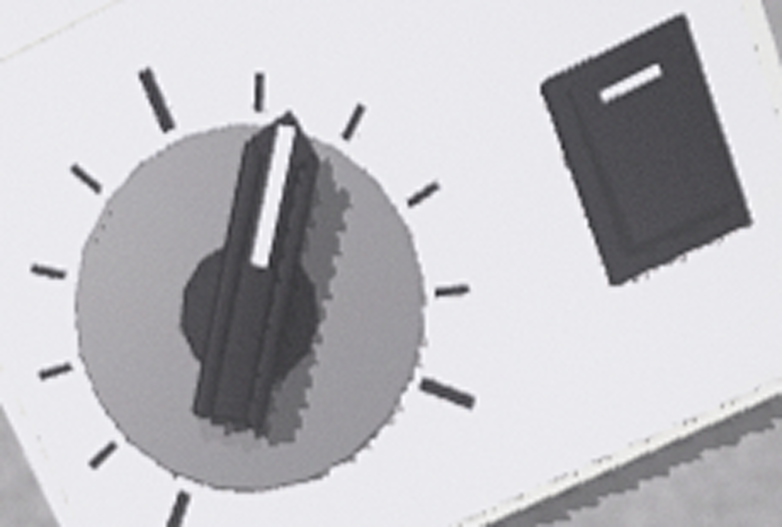

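The dial reads about 2.997, roughly 0.17 rad past line 6, so the finger contacts wider than I assumed. The rocker looks flat. I'll push back gently from the clockwise side with the finger aligned to line 6.

```bash
python3 d.py 2.827 -33
```

```text
t 9.8 panel xyh mm [-70.14  34.35 130.14] F panel [ 1.1 -0.4 -1. ] q [-0.58  0.43  1.87  0.18  0.73  1.09]
goal 9.093773700075506 -41.656971564094945 9.5 206.97516868348373 travel [103.5  36.2 120.8] rot [ 0.02 -0.09  2.43]
rel axis, tool frame [ -77.8625   -2.0759 -130.2657] F tool [ 1.1875 -0.1285  0.995 ]
```

Request:
send_rows(
  motion=[
    {"gripper":0,"travel":[25.8,9,20],"rotation":[0,0,0]},
    {"gripper":0,"travel":[25.8,9,20],"rotation":[0,0,0]},
    {"gripper":0,"travel":[25.8,9,20],"rotation":[0,0,0]},
    {"gripper":0,"travel":[25.8,9,20],"rotation":[0,0,0]},
    {"gripper":0,"travel":[0,0,0],"rotation":[0,0,2.4]},
    {"gripper":0,"travel":[0,0,0],"rotation":[0,0,0]},
    {"gripper":0,"travel":[0,0,20],"rotation":[0,0,0]},
    {"gripper":0,"travel":[0,0,18],"rotation":[0,0,0]},
    {"gripper":0,"travel":[0,0,0],"rotation":[0,0,0]},
    {"gripper":0,"travel":[0,0,0],"rotation":[0,0,0]},
  ],
)

```text
t: 10.63
tcp_pos: [0.6088, -0.2012, 0.0673]
tool_rot: [0.987, -0.133, 0.081, -0.03]
force: [-0.7, 0.1, -1.0]
finger_gap: -0.004
```

```bash
python3 d.py 2.827 -21
```

```text
t 10.63 panel xyh mm [  8.17 -39.98  10.54] F panel [-0.8  0.3 -0.8] q [-0.55  0.72  1.63  0.19  0.68  1.15]
goal 14.536966440194792 -30.962503237248928 9.5 206.97516868348373 travel [  1.6 -10.9   1.1] rot [-0.09  0.16  0.06]
rel axis, tool frame [ 25.3541  31.932  -10.6577] F tool [-0.8752  0.1372  0.8203]
```

Request:
send_rows(
  motion=[
    {"gripper":0,"travel":[1.5,-4,0],"rotation":[0,0,0]},
    {"gripper":0,"travel":[0,-3,0],"rotation":[0,0,0]},
    {"gripper":0,"travel":[0,-2,0],"rotation":[0,0,0]},
    {"gripper":0,"travel":[0,-1,0],"rotation":[0,0,0]},
    {"gripper":0,"travel":[0,-1,0],"rotation":[0,0,0]},
    {"gripper":0,"travel":[0,0,0],"rotation":[0,0,0]},
  ],
)

```text
t: 11.13
tcp_pos: [0.6148, -0.1931, 0.0703]
tool_rot: [0.987, -0.134, 0.084, -0.028]
force: [0.7, -3.4, 1.6]
finger_gap: -0.003
```

```bash
python3 d.py 2.827 -18; python3 - <<'E'
from h import *
import pickle
s=manip.sense();c=manip.calibration('wrist');im=manip.snapshot('wrist')[:,:,::-1];cv2.imwrite('pics/w5.png',im);pickle.dump((s,c),open('w5.pkl','wb'))
cc=manip.calibration('scene');im=manip.snapshot('scene')[:,:,::-1];cv2.imwrite('pics/s5.png',im)
E
python3 ang.py w5
```

```text
t 11.13 panel xyh mm [ 16.06 -33.21  12.25] F panel [ 0.3 -3.5  1.6] q [-0.53  0.72  1.62  0.19  0.68  1.17]
goal 15.897764625224614 -28.288886155537423 9.5 206.97516868348373 travel [-2.4 -4.3  2.7] rot [ 0.03 -0.18 -0.02]
rel axis, tool frame [ 29.4223  22.3109 -12.1393] F tool [ 1.8294  2.9999 -1.547 ]
lines [6, 4, 3] centre offset [ 0.0342  0.0972 -0.0002] res [ 0.1 -0.8  0.1  0.1 -0.1  0.4]
white 396 mean r 27.830952991437155 by position 1.0669067855636882 by direction 0.5574483618470997
white 19 mean r 25.59625337169928 by position 4.738577184551744 by direction 4.03891798623575
```

```bash
python3 - <<'E'
import cv2
im=cv2.imread('pics/w5.png')[210:370,220:440];cv2.imwrite('pics/w5c.png',cv2.resize(im,None,fx=3.4,fy=3.4))
E
```

```text
(no output)
```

View pics/w5c.png

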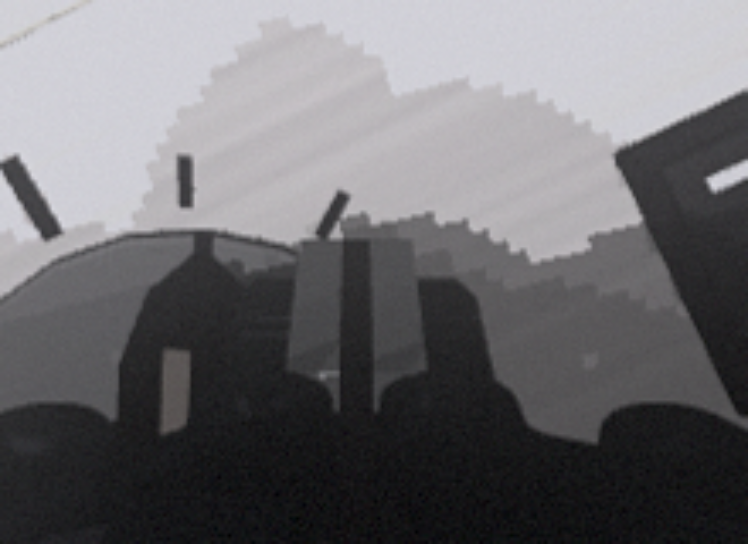

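```bash
cat > two.py <<'E'
from h import *
import pickle,sys
k=sys.argv[1];s,c=pickle.load(open(k+'.pkl','rb'));D,px,y,n,_,_=pickle.load(open('pose.pkl','rb'))
g=cv2.cvtColor(cv2.imread(f'pics/{k}.png'),cv2.COLOR_BGR2GRAY)
x0,y0,x1,y1=map(int,sys.argv[2:6]);N,l,st,ce=cv2.connectedComponentsWithStats((g[y0:y1,x0:x1]>80).astype(np.uint8))
i=1+np.argmax(st[1:,4]);ys,xs=np.where(l==i)
Q=np.array([[(X-D)@px,(X-D)@y] for X in (onplane(c,(a+x0,b+y0),D+n*.0275,n) for a,b in zip(xs,ys))])*1e3-[-.1,-.3]
m=Q.mean(0);v=np.linalg.svd(Q-m,full_matrices=False)[2][0];v*=np.sign(v@m)
print(len(Q),'r',np.hypot(*m),'pos',np.arctan2(-m[1],m[0])+2.3562,'dir',np.arctan2(-v[1],v[0])+2.3562)
E
python3 two.py w5 262 308 281 340
```

```text
158 r 26.53632031440511 pos 2.9047099283810383 dir 2.9170538728831996
```

The nose is now at about 2.905 (nose tip near crop (203,240), line 6 at (185,180)). About 2 mm more push is needed.

Request:
send_rows(
  motion=[
    {"gripper":0,"travel":[0,-0.7,0],"rotation":[0,0,0]},
    {"gripper":0,"travel":[0,-0.7,0],"rotation":[0,0,0]},
    {"gripper":0,"travel":[0,-0.5,0],"rotation":[0,0,0]},
    {"gripper":0,"travel":[0,0,0],"rotation":[0,0,0]},
    {"gripper":0,"travel":[0,0,0],"rotation":[0,0,0]},
  ],
)

```text
t: 11.65
tcp_pos: [0.6142, -0.1903, 0.0693]
tool_rot: [0.987, -0.134, 0.082, -0.029]
force: [1.7, -4.7, 1.7]
finger_gap: 0.002
```

```bash
python3 d.py 2.827 -18; cat > snap.py <<'E'
from h import *
import pickle,sys
k=sys.argv[1];s=manip.sense();c=manip.calibration('wrist');im=manip.snapshot('wrist')[:,:,::-1];cv2.imwrite(f'pics/{k}.png',im);pickle.dump((s,c),open(k+'.pkl','wb'))
E
python3 snap.py w6;python3 two.py w6 262 306 285 340
```

```text
t 11.65 panel xyh mm [ 15.83 -30.37  11.24] F panel [ 1.  -4.9  1.6] q [-0.53  0.72  1.62  0.19  0.68  1.17]
goal 15.897764625224614 -28.288886155537423 9.5 206.97516868348373 travel [-0.9 -1.9  1.7] rot [-0.04  0.01 -0.03]
rel axis, tool frame [ 27.8895  19.8601 -11.2545] F tool [ 3.1239  3.9425 -1.5626]
179 r 26.06788775544421 pos 2.807621380804866 dir 2.825110210253573
```

Request:
send_rows(
  motion=[
    {"gripper":0,"travel":[0,6,0],"rotation":[0,0,0]},
    {"gripper":0,"travel":[0,6,0],"rotation":[0,0,0]},
    {"gripper":0,"travel":[0,0,-25],"rotation":[0,0,0]},
    {"gripper":0,"travel":[0,0,-25],"rotation":[0,0,0]},
    {"gripper":0,"travel":[-25.8,-9,-20],"rotation":[0,0,0]},
    {"gripper":0,"travel":[-25.8,-9,-20],"rotation":[0,0,0]},
    {"gripper":0,"travel":[-25.8,-9,-20],"rotation":[0,0,0]},
    {"gripper":0,"travel":[-25.8,-9,-10],"rotation":[0,0,0]},
    {"gripper":0,"travel":[0,0,0],"rotation":[0,0,0]},
    {"gripper":0,"travel":[0,0,0],"rotation":[0,0,0]},
  ],
)

```text
t: 12.53
tcp_pos: [0.4997, -0.1419, 0.1734]
tool_rot: [0.987, -0.134, 0.081, -0.03]
force: [-0.1, -0.2, 0.5]
finger_gap: -0.004
```

```bash
python3 snap.py w7; python3 ang.py w7; python3 - <<'E'
from h import *
import pickle
s,c=pickle.load(open('w7.pkl','rb'));D,px,y,n,_,_=pickle.load(open('pose.pkl','rb'))
p=proj(c,D-y*.03);print(p,s['tcp_pos']);x,yy=int(p[0]),int(p[1])
im=cv2.imread('pics/w7.png')[max(0,yy-95):yy+75,max(0,x-110):x+110];cv2.imwrite('pics/w7c.png',cv2.resize(im,None,fx=3.5,fy=3.5,interpolation=cv2.INTER_CUBIC))
E
```

```text
lines [5, 7, 4, 8, 3, 9, 2, 10, 1, 0] centre offset [-0.1192 -0.4815  0.0028] res [ 0.6 -0.1  0.3 -0.6  0.7  0.4  0.  -0.7  0.2  0.4 -0.3 -0.7  0.   0.4
 -0.6 -0.5 -0.2  0.7 -0.6  0.4]
white 203 mean r 19.94183998516454 by position 2.8076769233124823 by direction 2.810117104026523
[369.3272  99.3979] [ 0.4997 -0.1419  0.1734]
```

View pics/w7c.png

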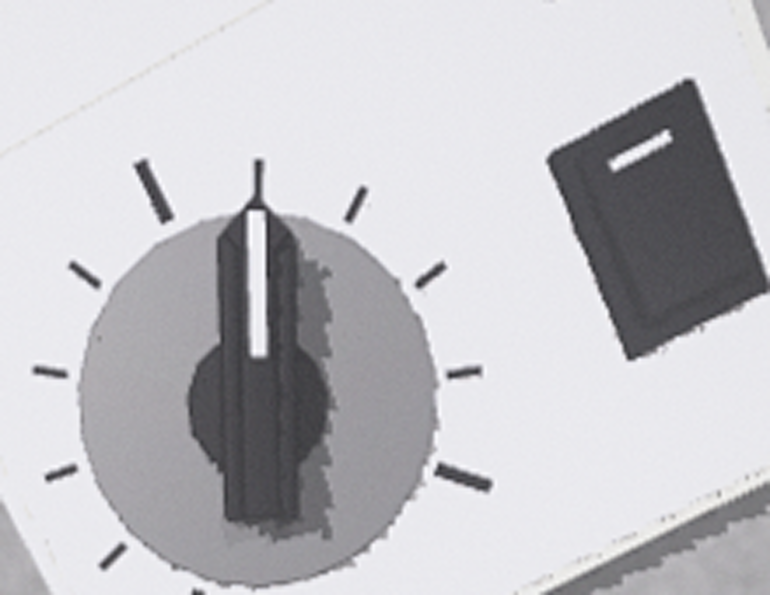

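The white line now meets line 6 (measured about 2.81 against 2.827). To confirm the rocker is fully over, I'll triangulate its white mark's height before and after the press.

```bash
python3 - <<'E'
from h import *
import pickle
D,px,y,n,_,_=pickle.load(open('pose.pkl','rb'))
def mark(k):
    s,c=pickle.load(open(k+'.pkl','rb'));g=cv2.cvtColor(cv2.imread(f'pics/{k}.png'),cv2.COLOR_BGR2GRAY)
    N,l,st,ce=cv2.connectedComponentsWithStats((g>120).astype(np.uint8))
    t=proj(c,D+px*.005-y*.085+n*.006);B=[(np.hypot(*(ce[i]-t)),tuple(ce[i])) for i in range(1,N) if 8<st[i,4]<400]
    d,p=min(B);
    # scale offset correction: rays relative to dial line-fit centre are within 0.5 mm
    o,r=ray(c,p);print(k,p,'|',{h:np.round([(X-D)@v*1e3 for v in(px,y) for X in[onplane(c,p,D+n*h*1e-3,n)]],2) for h in(3,5,8)});return o,r
R_={k:mark(k) for k in('w1','w2','w3','w4','w7')}
for ks in(('w3','w4'),('w2','w7'),('w2','w3','w4','w7')):
    x,e=tri([R_[k] for k in ks]);print(ks,[round((x-D)@v*1e3,2) for v in(px,y,n)],np.round(np.array(e)*1e3,2))
E
```

```text
w1 (np.float64(291.75), np.float64(136.8)) | {3: array([  3.64, -85.62]), 5: array([  4.  , -85.45]), 8: array([  4.55, -85.2 ])}
w2 (np.float64(327.4193548387097), np.float64(244.8548387096774)) | {3: array([  7.42, -86.03]), 5: array([  7.68, -85.51]), 8: array([  8.06, -84.74])}
w3 (np.float64(548.5172413793103), np.float64(301.58620689655174)) | {3: array([  6.09, -87.12]), 5: array([  7.28, -86.04]), 8: array([  9.07, -84.41])}
w4 (np.float64(440.0131578947368), np.float64(48.93421052631579)) | {3: array([  7.94, -86.56]), 5: array([  7.8 , -85.86]), 8: array([  7.57, -84.82])}
w7 (np.float64(441.4805194805195), np.float64(46.5974025974026)) | {3: array([  7.98, -86.57]), 5: array([  7.86, -85.87]), 8: array([  7.68, -84.81])}
('w3', 'w4') [np.float64(7.74), np.float64(-85.6), np.float64(5.78)] [0.01 0.01]
('w2', 'w7') [np.float64(7.81), np.float64(-85.24), np.float64(6.47)] [0.11 0.11]
('w2', 'w3', 'w4', 'w7') [np.float64(7.79), np.float64(-85.48), np.float64(5.91)] [0.19 0.08 0.09 0.07]
```

```bash
python3 - <<'E'
from h import *
import pickle
D,px,y,n,_,_=pickle.load(open('pose.pkl','rb'))
rs=[];ms=[]
for k in('w1','w2','w3'):
    s,c=pickle.load(open(k+'.pkl','rb'));im=cv2.imread(f'pics/{k}.png').astype(int)
    N,l,st,ce=cv2.connectedComponentsWithStats(((im[:,:,2]-im[:,:,0])>50).astype(np.uint8))
    t=proj(c,D+px*.046-y*.0855+n*.004);i=min((i for i in range(1,N) if st[i,4]>30),key=lambda i:np.hypot(*(ce[i]-t)));print(k,ce[i],st[i,4]);rs.append(ray(c,ce[i]))
    ms.append(c)
x,e=tri(rs);print('lamp',[round((x-D)@v*1e3,2) for v in(px,y,n)],np.round(np.array(e)*1e3,2))
x,e=tri(rs[1:]);print('lamp w2w3',[round((x-D)@v*1e3,2) for v in(px,y,n)])
m=[ray(ms[1],(327.42,244.85)),ray(ms[2],(548.52,301.59))];x,e=tri(m);print('mark w2w3',[round((x-D)@v*1e3,2) for v in(px,y,n)])
E
```

```text
w1 [292.0187 192.4486] 107
w2 [380.7203 218.4196] 143
w3 [541.0149 217.1433] 335
lamp [np.float64(45.58), np.float64(-85.55), np.float64(4.84)] [0.07 0.02 0.07]
lamp w2w3 [np.float64(45.61), np.float64(-85.56), np.float64(4.83)]
mark w2w3 [np.float64(7.88), np.float64(-85.33), np.float64(6.1)]
```

Lamp and mark heights suggest the rocker is level, but only to within about 0.5 mm. I'll confirm with one more firm press, with the fingertip kept fully on the rocker face.

```bash
python3 go.py 4 -85 25 207
```

```text
t 12.58 panel xyh mm [-65.79  38.37 131.38] F panel [ 0.2  0.4 -0.3] q [-0.56  0.43  1.86  0.18  0.74  1.15]
goal 4.0 -85.0 25.0 207.0 travel [118.3  78.3 106.1] rot [-0.08  0.07 -0.02]
```

Request:
send_rows(
  motion=[
    {"gripper":0,"travel":[23.7,15.7,21.2],"rotation":[0,0,0]},
    {"gripper":0,"travel":[23.7,15.7,21.2],"rotation":[0,0,0]},
    {"gripper":0,"travel":[23.7,15.7,21.2],"rotation":[0,0,0]},
    {"gripper":0,"travel":[23.7,15.7,21.2],"rotation":[0,0,0]},
    {"gripper":0,"travel":[23.7,15.7,21.2],"rotation":[0,0,0]},
    {"gripper":0,"travel":[0,0,0],"rotation":[0,0,0]},
    {"gripper":0,"travel":[0,0,7],"rotation":[0,0,0]},
    {"gripper":0,"travel":[0,0,7],"rotation":[0,0,0]},
    {"gripper":0,"travel":[0,0,2],"rotation":[0,0,0]},
    {"gripper":0,"travel":[0,0,0],"rotation":[0,0,0]},
  ],
)

```text
t: 13.42
tcp_pos: [0.6138, -0.2455, 0.0648]
tool_rot: [0.987, -0.134, 0.081, -0.03]
force: [0.1, -0.1, 0.3]
finger_gap: -0.001
```

```bash
python3 go.py 5 -85 5 207
```

```text
t 13.42 panel xyh mm [  3.84 -84.39   8.76] F panel [ 0.1 -0.1  0.3] q [-0.61  0.75  1.57  0.19  0.72  1.09]
goal 5.0 -85.0 5.0 207.0 travel [1.3 0.  3.8] rot [-0.1   0.14  0.01]
```

No contact at h=8.8, so the rocker's end is well down. I'll press on.

Request:
send_rows(
  motion=[
    {"gripper":0,"travel":[1.0,0,1.2],"rotation":[0,0,0]},
    {"gripper":0,"travel":[0,0,1.2],"rotation":[0,0,0]},
    {"gripper":0,"travel":[0,0,1.2],"rotation":[0,0,0]},
    {"gripper":0,"travel":[0,0,1],"rotation":[0,0,0]},
    {"gripper":0,"travel":[0,0,1],"rotation":[0,0,0]},
    {"gripper":0,"travel":[0,0,0],"rotation":[0,0,0]},
  ],
)

```text
t: 13.92
tcp_pos: [0.6166, -0.2468, 0.0631]
tool_rot: [0.987, -0.134, 0.083, -0.029]
force: [-5.5, 1.2, 13.6]
finger_gap: -0.002
```

```bash
python3 go.py 5 -85 5 207
```

```text
t 13.92 panel xyh mm [  6.06 -86.25   6.66] F panel [-2.7  2.3 14.3] q [-0.61  0.75  1.57  0.19  0.71  1.09]
goal 5.0 -85.0 5.0 207.0 travel [-1.5 -0.6  1.7] rot [-0.03 -0.05  0.04]
```

Request:
send_rows(
  motion=[
    {"gripper":0,"travel":[0,0,-10],"rotation":[0,0,0]},
    {"gripper":0,"travel":[0,0,-25],"rotation":[0,0,0]},
    {"gripper":0,"travel":[0,0,-25],"rotation":[0,0,0]},
    {"gripper":0,"travel":[-23.7,-15.7,-20],"rotation":[0,0,0]},
    {"gripper":0,"travel":[-23.7,-15.7,-20],"rotation":[0,0,0]},
    {"gripper":0,"travel":[-23.7,-15.7,-15],"rotation":[0,0,0]},
    {"gripper":0,"travel":[-23.7,-15.7,-10],"rotation":[0,0,0]},
    {"gripper":0,"travel":[-23.7,-15.7,0],"rotation":[0,0,0]},
    {"gripper":0,"travel":[0,0,0],"rotation":[0,0,0]},
    {"gripper":0,"travel":[0,0,0],"rotation":[0,0,0]},
  ],
)

```text
t: 14.75
tcp_pos: [0.5021, -0.1423, 0.1718]
tool_rot: [0.987, -0.134, 0.082, -0.029]
force: [0.2, 0.4, 0.3]
finger_gap: -0.001
```

```bash
python3 snap.py w8; python3 ang.py w8; python3 - <<'E'
from h import *
import pickle
D,px,y,n,_,_=pickle.load(open('pose.pkl','rb'))
s,c=pickle.load(open('w8.pkl','rb'));g=cv2.cvtColor(cv2.imread('pics/w8.png'),cv2.COLOR_BGR2GRAY)
N,l,st,ce=cv2.connectedComponentsWithStats((g>120).astype(np.uint8));t=proj(c,D+px*.0078-y*.0855+n*.006)
p=min((tuple(ce[i]) for i in range(1,N) if 8<st[i,4]<400),key=lambda p:np.hypot(*(p-t)))
x,e=tri([ray(c,p),ray(pickle.load(open('w3.pkl','rb'))[1],(548.52,301.59))]);X=onplane(c,p,D+n*.005,n)
print('mark at h5',[(X-D)@px*1e3,(X-D)@y*1e3],[round((x-D)@v*1e3,2) for v in(px,y,n)]);print(s['t'],s['force'])
# other items unmoved?
a=cv2.imread('pics/scene0.png');b=manip.snapshot('scene')[:,:,::-1];cv2.imwrite('pics/s8.png',b);b2=cv2.imread('pics/s8.png')
for nm,(r,q) in {'boxdial':((395,250),(445,290)),'boxsw':((366,240),(390,265)),'boxlid':((340,280),(435,350)),'cast':((488,300),(535,345)),'knife':((160,136),(214,190)),'roundlid':((185,228),(245,280))}.items():
    A=a[r[1]:q[1],r[0]:q[0]].astype(np.float32).mean(2);B=b2[r[1]:q[1],r[0]:q[0]].astype(np.float32).mean(2);print(nm,cv2.phaseCorrelate(A,B))
E
```

```text
lines [5, 7, 4, 8, 3, 9, 2, 10, 1, 0] centre offset [-0.1278 -0.4616  0.0027] res [ 0.7 -0.1  0.3 -0.7  0.5  0.2  0.1 -0.7  0.2  0.5 -0.3 -0.6  0.   0.5
 -0.7 -0.5 -0.3  0.6 -0.6  0.4]
white 198 mean r 20.01917713513904 by position 2.8069209985868007 by direction 2.7939613914849595
mark at h5 [np.float64(7.824606596577317), np.float64(-85.72038780997646)] [np.float64(7.8), np.float64(-85.48), np.float64(5.88)]
14.75 [0.2391 0.3738 0.2804]
boxdial ((0.07615795112315382, -0.03032570444789684), 0.9904551017284393)
boxsw ((-0.03522463938850784, 0.558604093617495), 0.980192932287852)
boxlid ((0.034452082721692534, 0.017916460974575443), 0.9913253682079138)
cast ((0.033790601898392225, 0.4975710995130562), 0.9836871654899032)
knife ((0.04134815883267251, 0.0382720438023334), 0.9866042810866535)
roundlid ((-0.043265513401539835, -0.018054012101298866), 0.9940622292918924)
```

View pics/w8.png

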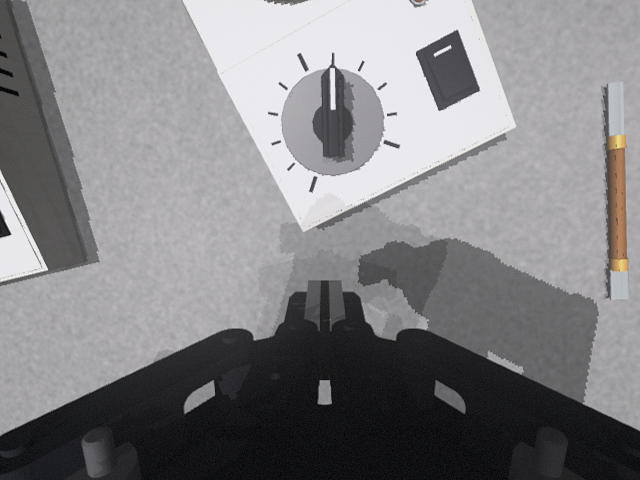

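The second press left the mark unchanged, so the rocker is fully over. The nose is in line with line 6, and the arm is clear. Handing in.

```bash
python3 -c "
from station import manip
print(manip.sign_off())"
```

```text
the job is handed in; nothing more can be done
None
```

The round-lid heater is set: its rocker switch is pressed fully over, and its dial points at 6. I handed the job in at about 15 s, with the arm clear of everything.

- **Switch:** I pressed it first, until it bottomed out at about 18 N. After setting the dial I pressed it once more (about 14 N) as a check. Its white mark did not move, at about 5.9 mm above the panel, which fits the fully-on 5 mm given a measuring error of 0.5 to 1 mm. The fingertip height read about 1 mm higher on that second press; I put this down to measuring error.
- **Dial:** I only pushed it, with closed fingers. The first push overshot line 6 by about 0.17 rad, so I pushed it back from the other side. The last checks read 2.79 to 2.81 rad against a target of 2.827, at most about 2° short. In the picture the nose lines up with line 6.
- **Everything else:** comparing scene pictures from before and after, the other heater's dial and lid, the wax knife and the round lid had not moved. The other heater's switch and the cast showed a shift of about half a pixel. I took that as noise from the small image patches, because the arm was never near them.

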